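Stack the planed blanks on their piles

TASK

Put the two narrow planed blanks away: lay the long one flat on the pile of long boards and the short one on the pile of short boards, each straight along the middle of its pile with its end against the cradle's end stop. Nobody has measured how high the piles are, so feel for the top: set each blank down before letting go, without dropping it or pressing hard, and leave the other things on the bench alone.

Things in the scene. Friction and masses are not known exactly. Their poses are not given: they have to be found in the camera images.
- long_blank_mid (a point): Long blank: loose planed hardwood board, 170 x 60 x 20 mm, about 0.15 kg, lying flat on the bench. The point is its centre (half-way up), x along its length, z up. Which end or face is which does not matter.
- short_blank_mid (a point): Short blank: like the long one but 120 x 60 x 20 mm, about 0.1 kg. The point is its centre (half-way up), x along its length, z up.
- long_cradle: Fixed plywood stacking cradle with the pile of long boards: base 120 mm wide, 30 mm high; at one end an upright end stop, 18 mm thick, 120 wide, 145 high. Origin at bench level below the middle of the stop's inner face; x points level from that face along the pile, y across, z up. Long sides and far end are open. The two cradles stand side by side and may change places.
- long_pile_foot (a point): Bench-level point below the centre of the pile of long boards (each 170 mm long, the top one 90 mm wide), 85 mm from the stop face, axes as the cradle's: a blank laid well is centred over it. The pile is firm, its top flat and level, somewhere 50 to 110 mm above the bench: unmeasured, different every time and for each pile.
- short_cradle: Fixed plywood stacking cradle with the pile of short boards: base 120 mm wide, 30 mm high; at one end an upright end stop, 18 mm thick, 120 wide, 145 high. Origin at bench level below the middle of the stop's inner face; x points level from that face along the pile, y across, z up. Long sides and far end are open. The two cradles stand side by side and may change places.
- short_pile_foot (a point): Bench-level point below the centre of the pile of short boards (each 120 mm long, the top one 90 mm wide), 60 mm from the stop face, axes as the cradle's: a blank laid well is centred over it. The pile is firm, its top flat and level, somewhere 50 to 110 mm above the bench: unmeasured, different every time and for each pile.
- tape_mid (a point): Bystander: tape measure, 68 x 42 x 62 mm high; its centre.
- square_mid (a point): Bystander: try square lying flat, wooden stock 115 mm long, steel blade 150 mm, 16 mm high; centre of the stock.
- block_mid (a point): Bystander: cork sanding block 110 x 62 x 30 mm; its centre.
- bottle_mid (a point): Bystander: white glue bottle, 62 mm across, 170 mm high; its centre.
- jar_mid (a point): Bystander: glass screw jar, 68 mm across, 75 mm high; its centre.
- mallet_mid (a point): Bystander: beech mallet lying flat, 260 mm long, 50 mm high; a point in its head.
- offcut_mid (a point): Bystander: rough offcut 100 x 45 x 22 mm; its centre.
- pencil_mid (a point): Bystander: flat carpenter's pencil, 175 x 14 x 8 mm, between the cradles; its centre.
There are look-alikes about, which are no part of the job. Leave any yellow look-alike of the part that bears long_blank_mid alone.

How it is judged (in metres and radians):
At the end, for the whole second after the job is handed in: Each blank lies released and at rest, flat (within 0.05 rad) on the pile of its own size, within 5 mm of the end stop, within 8 mm sideways of the pile's middle line and parallel to it within 0.07 rad (x of long_blank_mid in the frame of long_cradle between 0.082 and 0.09 m and y of long_blank_mid in the frame of long_cradle between -0.008 and 0.008 m and angle between the x axis of long_blank_mid and the x axis of long_cradle, either way round below 0.07 rad and angle between the z axis of long_blank_mid and the z axis of long_cradle, either way round below 0.05 rad and height (world z) of each of long_blank_mid, short_blank_mid above 0.055 m and contact force between long_blank and long_cradle above 0.3 N and contact force between the fingers and long_blank below 0.05 N and linear speed of each of long_blank, short_blank below 0.01 m/s and x of short_blank_mid in the frame of short_cradle between 0.057 and 0.065 m and y of short_blank_mid in the frame of short_cradle between -0.008 and 0.008 m and angle between the x axis of short_blank_mid and the x axis of short_cradle, either way round below 0.07 rad and angle between the z axis of short_blank_mid and the z axis of short_cradle, either way round below 0.05 rad and contact force between short_blank and short_cradle above 0.3 N and contact force between the fingers and short_blank below 0.05 N); the robot touches nothing.
It fails at once if the long blank is dropped (falls freely faster than 0.3 m/s, about 5 mm) (contact force between the fingers and long_blank below 0.05 N and linear speed of long_blank above 0.3 m/s).
It fails at once if the short blank is dropped (falls freely faster than 0.3 m/s, about 5 mm) (contact force between the fingers and short_blank below 0.05 N and linear speed of short_blank above 0.3 m/s).
It fails at once if a blank, or a finger, is pressed on a pile or its cradle with more than 40 N (contact force between any of long_blank, the fingers and long_cradle above 40 N or contact force between any of short_blank, the fingers and short_cradle above 40 N).
It fails at once if a bystander is moved by more than 25 mm (distance of any of tape_mid, square_mid, block_mid, bottle_mid, jar_mid, mallet_mid, offcut_mid, pencil_mid from where it was at the start of the episode above 0.025 m).
It also fails if it takes over 67 s, if anything falls off the work surface, if the arm or the gripper's body presses on something with over 40 N, if the wrist force passes 120 N, or if a joint passes its speed limit or range.

ROBOT

A 7-joint arm with a two-finger parallel gripper is mounted at the origin on the work surface. World frame = base frame: x ahead of the robot, y to its left, z up, the work surface at z = 0. Lengths are in mm, angles in rad, forces in N, time in s.
With the tool pointing down it reaches from about 400 to 875 mm from the base axis. Payload 6.5 kg.
Tool frame: the origin (TCP) lies at the very end of the fingers, on their centre line; the grasp point (between the pads) lies 19 mm behind it (arm.pinch_z is the distance from the TCP to the grasp point, in mm); z points along the fingers, y is the line along which they close (so a half turn about z gives the same grasp; the last joint's range is limited). The gripper opens to 85 mm and grips with 20 to 120 N. Pads are 22 mm wide; open, the fingers measure 114 mm over their backs; the gripper's body (76 mm by 85 mm) begins 54 mm behind the grasp point. The pads swing forward as they close: fully open they stand 13 mm farther back than shut.
Start: joints at [1.269, 0.536, -0.004, 1.538, 0.003, 1.067, -0.071], TCP at [151.85, -632.006, 231.29] pointing down, gripper open.
Joint ranges: [-2.7, 2.7], [-0.37, 2.16], [-1.27, 1.26], [0.24, 2.4], [-1.31, 4.45], [0.19, 1.91], [-2.76, 2.76]. Speed limits (rad/s): [2.39, 2.39, 3.14, 3.14, 3.14, 3.14, 3.14].

INTERFACE

Orientations are given as [roll, pitch, yaw] about the fixed x, y, z axes, in that order (R = Rz(yaw) Ry(pitch) Rx(roll)).
In Python, from workcell import telemetry, camera, job_done, arm gives the robot as it stands.
- The arm moves only by the tool drive_tool, never from a script. Its arguments are lists of equal length, an entry for each row: "travel": the shift along the tool's x, y, z in m, a list of three; "spin": the turn about the tool's z in rad; "fingers": the opening in per cent of the stroke, from 0 (shut) to 100 (fully open). In form: {"travel": [[dx, dy, dz], ...], "spin": [spin, ...], "fingers": [fingers, ...]}. A call has 1 to 20 rows; each row shifts and turns the commanded pose from where the row before left it, along the tool's axes as they then stand; what a row does not reach is not made up. A row lasts 1/8 s, in which the tool goes at most 62.5 mm and 10.7 degrees, less where a joint would pass 70% of its speed; a pose out of reach is approached as far as the arm can. A call with a gripper value outside its range is refused whole. The fingers move at their own pace and stop on an object; "force" is the grip in N (left out, the last holds). Time passes only in rows, so rows that do not move let the fingers close. It gives the time, the measured TCP pose, the force, the opening and the grip force at its end, in the units of the state.
- telemetry.observe(): the state, without advancing time (a new reading comes with each control period).
- camera(name): name is "scene" or "top" or "wrist"; returns a dict with "frame" (420x560x3 uint8, red, green, blue), "depth" (420x560 float32, mm along the optical axis (not along the pixel's ray), 0 where there is no reading), "fx", "fy", "cx", "cy" (pixels), "origin" and "orientation" of the camera in the world. Camera axes: x right, y down, z forward; pixel columns grow to the right and rows downward; lengths in mm; the calibration is good to about 2 mm. A picture is of the moment at which its call begins.
- job_done(): hands the job in; it is judged then, once.
The state is a dict: "clock": time; "q": joint angles; "qvel": joint speeds; "effort": joint torques, N m; "eef_pos": TCP position; "ee_rot": TCP orientation; "ft_force": force on the tool from outside, world axes, zero at the start; "torque": the same for the moment, N m; "grip_width": finger opening in mm; "grasp_force": force on a finger pad.
Only numpy, scipy, OpenCV 4.12 (cv2) and the standard library are available. Lean on these libraries where they do the work, as an engineer would, in place of code of your own. Each camera call takes 0.05 s, during which the arm holds its last target. There are 200 camera calls.

## Working session

There is one attempt and no reset: what is moved stays moved. The work goes in short steps, Python scripts to look and compute and a tool call to move; the robot and the scene stay as the last step left them, time stands still between calls to the robot, and variables do not carry over. Pictures are saved under pics/ and viewed, at most 10 in all, crops included, and the job is handed in when it is done.

Besides the shell and the picture viewer there is one more tool, called after "Request:" as name(argument=value, ...), one argument or row to a line, values as JSON. drive_tool: Moves the arm, as the interface text tells. Its arguments: {"type":"object","properties":{"travel":{"type":"array","items":{"type":"array","items":{"type":"number"}}},"spin":{"type":"array","items":{"type":"number"}},"fingers":{"type":"array","items":{"type":"number"}},"force":{"type":"number"}},"required":["travel","spin","fingers"]}

```bash
ls; mkdir -p pics
cat > h.py <<'E'
import numpy as np, cv2
from workcell import telemetry, camera, job_done, arm
from scipy.spatial.transform import Rotation as Rn
def rot(o):
    o=np.array(o,float)
    return o if o.shape==(3,3) else Rn.from_euler('xyz',o).as_matrix()
def cloud(c):
    d=c["depth"]; v,u=np.mgrid[:d.shape[0],:d.shape[1]]
    P=np.stack([(u-c["cx"])/c["fx"]*d,(v-c["cy"])/c["fy"]*d,d],-1)
    W=P@rot(c["orientation"]).T+np.array(c["origin"]); W[d==0]=np.nan
    return W
E
python3 - <<'E'
from h import *
s=telemetry.observe();print(s)
for n in("top","scene"):
    c=camera(n);cv2.imwrite(f"pics/{n}0.png",c["frame"][...,::-1]);np.savez(f"{n}0.npz",**c)
    print(n,c["origin"],c["orientation"],c["fx"],c["cx"],c["cy"])
E
```

```text
pics
{'clock': 0.0, 'q': array([ 1.26877897,  0.53721325, -0.00443263,  1.53886846,  0.00262112,
        1.06729297, -0.07121256]), 'qvel': array([ 3.96696074e-04, -8.37896140e-04, -9.51850572e-04,  8.06620127e-05,
        2.56543125e-03,  5.82983371e-04, -8.43655131e-04]), 'effort': array([-3.41500584e-05, -5.83405602e+01,  1.04836844e+00, -2.59099030e+01,
        1.22488104e-02,  9.61483573e-03, -1.59554776e-05]), 'eef_pos': array([ 151.68888566, -631.40107518,  230.38446501]), 'ee_rot': array([-3.13982267e+00,  1.51536235e-04,  2.35881921e-01]), 'ft_force': array([-0.7930092 ,  0.86412317,  0.35308054]), 'torque': array([ 0.01585523,  0.05057332, -0.0168037 ]), 'grasp_force': 0.0, 'grip_width': 85.22553156010811}
top [ 363.20922349 -104.8567888  1632.58777826] [-3.04308182 -0.00719546 -1.57050088] 480.28980829377906 280.6316367637575 215.28908843072813
scene [1313.56025175  566.00931934  790.89788725] [-2.16919464  0.01974954  2.26638824] 469.9852550368169 280.26758534665686 214.78444373376104
```

View pics/top0.png

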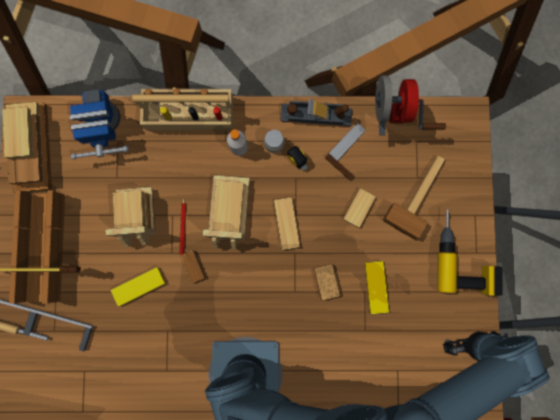

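View pics/scene0.png

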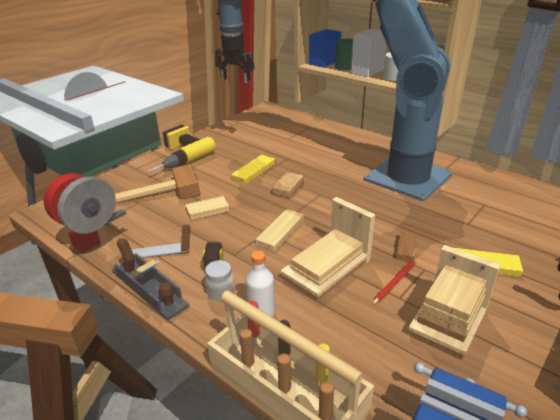

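The top view shows the long blank at (287,223), the short blank at (360,207), the long cradle at (230,207) and the short cradle at (130,212). Both stops are on the robot side. The yellow boards at (138,287) and (377,287) are look-alikes. Next I measure with depth.

Run:
```python
from h import *
import sys
def rect(p):
    (c,wh,a)=cv2.minAreaRect(p.astype(np.float32)); b=cv2.boxPoints((c,wh,a))
    e1,e2=b[1]-b[0],b[2]-b[1]; e=e1 if np.linalg.norm(e1)>np.linalg.norm(e2) else e2
    return np.round(c,1),np.round(sorted(wh),1),round(float(np.arctan2(e[1],e[0])),3)
c=dict(np.load("top0.npz")); W=cloud(c); z=W[...,2]
print("bench",np.nanmedian(z[300:330,100:200]),np.nanmedian(z[160:190,300:330]))
hsv=cv2.cvtColor(c["frame"],cv2.COLOR_RGB2HSV)
def seg(n,u0,u1,v0,v1,zl,zh):
    m=np.zeros(z.shape,bool); m[v0:v1,u0:u1]=1; m&=(z>zl)&(z<zh)
    k,l,st,_=cv2.connectedComponentsWithStats(m.astype(np.uint8)); 
    i=1+np.argmax(st[1:,4]); p=W[l==i]
    print(n,len(p),"z med",np.round(np.nanpercentile(p[:,2],[10,50,90]),1),*rect(p[:,:2]))
seg("long",265,305,190,258,10,35)
seg("short",340,380,182,232,10,35)
seg("cork",310,345,260,305,10,45)
seg("offc",180,210,245,288,10,45)
seg("Lstop",195,260,215,260,125,170)
seg("Sstop",95,165,200,250,125,170)
seg("Lpile",200,255,170,232,46,122)
seg("Spile",105,160,180,228,46,122)
seg("Lbase",195,260,165,250,15,122)
seg("Sbase",95,165,175,250,15,122)
for u in (215,230,245): print(u,np.round(z[175:250:3,u]))
for u in (118,130,143): print(u,np.round(z[182:246:3,u]))
f=c["frame"][150:310,90:410]; cv2.imwrite("pics/crop.png",cv2.resize(f,None,fx=2.5,fy=2.5,interpolation=3)[...,::-1])
```

```text
bench 1.509051034947447 0.37991875101909045
long 891 z med [15.8 20.1 25. ] [ 495.9 -135.5] [ 59.9 170. ] 0.162
short 632 z med [15.  20.  24.8] [ 548.8 -382. ] [ 61.3 121.6] -0.492
cork 640 z med [25.2 30.1 34.8] [ 300.9 -268.8] [ 63.3 109.5] 0.233
offc 426 z med [17.7 22.6 27.5] [350.7 178.8] [ 46.2 100.3] 0.411
Lstop 237 z med [139.5 144.9 148.9] [453.3  66.3] [ 19. 120.] 1.49
Sstop 254 z med [138.9 145.8 149.8] [462.7 366.7] [ 19.6 121.5] -1.497
Lpile 1371 z med [56.2 60.8 65.7] [549.   59.7] [ 91.1 164.8] -0.074
Spile 1261 z med [ 71.4 107.5 112.8] [531.5 366.4] [104.8 121.3] 0.082
Lbase 2151 z med [29.2 59.2 66.2] [531.9  61.2] [121.  245.9] -0.073
Sbase 1870 z med [ 31.2 104.9 112.1] [516.1 370.9] [121.5 195.3] 0.083
215 [  2.  38.  35.  34.  32.  60.  58.  69.  62.  60.  64.  61.  59.  61.
  60.  60.  62.  61.  59. 151. 146. 106.  92.  79.  47.]
230 [ -7.  33.  nan  62.  61.  64.  67.  62.  53.  56.  54.  62.  61.  63.
  62.  65.  59.  57.  61. 148. 142.  84.  -0.  -3.   6.]
245 [ 4. 32. 27. 32. 29. 31. 31. 28. 35. 31. 34. 29. 26. 31. 32. 31.  4.  3.
 -1.  5. -0. -5. 11.  1.  3.]
118 [  1.  -3.   6.  31. 105. 108. 109. 111. 111. 116. 107. 111. 114. 104.
 105. 114. 144. 142. 104.  -8.   5.  -2.]
130 [  4.   3.   2. 113. 112. 105. 107. 108. 112. 116. 113. 105. 108. 106.
 103. 106. 149. 147.  33.  11.  13.  23.]
143 [  2.   4.  33.  26.  83.  85.  85.  86.  83.  88.  90.  94.  91.  97.
 102. 145. 143. 110.  69.  70.  59.  51.]
```

View pics/crop.png

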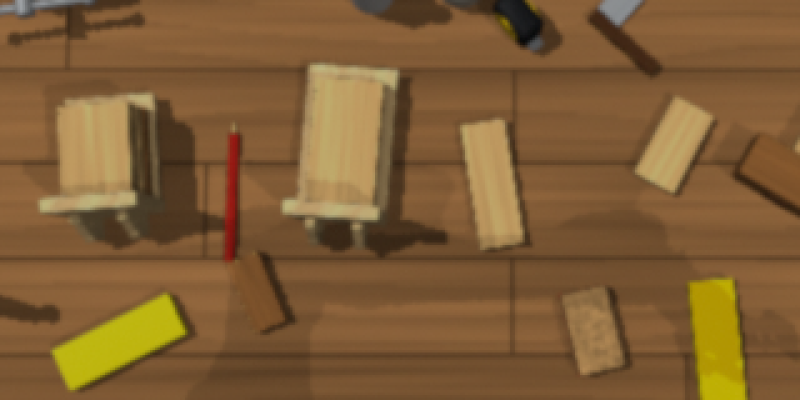

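The blank sizes match (170×60, 120×60). The long pile top reads about 61 mm and the short about 108 mm, to be confirmed by touch. I'll add a move helper and plan the short blank approach.

```bash
cat >> h.py <<'E'
def plan(x,y,z,yaw):
    s=telemetry.observe(); p=np.array(s["eef_pos"]); R=rot(s["ee_rot"]); w=s["ee_rot"][2]
    d=R.T@(np.array([x,y,z])-p)
    sp=-((yaw-w+np.pi)%(2*np.pi)-np.pi)
    print("t",round(s["clock"],2),"pos",p.round(1),"rot",np.round(s["ee_rot"],3),"F",np.round(s["ft_force"],1),"grip",round(s["grip_width"],1),s["grasp_force"])
    d2=Rn.from_euler('z',-sp).as_matrix()@d
    print("travel before spin (mm)",d.round(1),"| spin",round(sp,3),"| travel after spin",d2.round(1))
E
python3 - <<'E'
from h import *
print([a for a in dir(arm) if a[0]!='_'],arm.pinch_z)
plan(548.8,-382,150,-.492)
c=dict(np.load("top0.npz")); W=cloud(c); z=W[...,2]
m=np.zeros(z.shape,bool);m[180:228,105:160]=1;m&=(z>98)&(z<122);p=W[m][:,:2].astype(np.float32);print(cv2.minAreaRect(p),np.median(W[m][:,2]))
E
```

```text
['MotionError', 'pinch_z'] 18.700000000000003
t 0.1 pos [ 151.7 -631.5  230.5] rot [-3.14   0.     0.236] F [ 0.3 -0.2 -1. ] grip 85.5 0.0
travel before spin (mm) [ 444.4 -149.7   80.7] | spin 0.728 | travel after spin [ 232.2 -407.4   80.7]
((531.759521484375, 365.634033203125), (119.8838882446289, 105.22895050048828), 3.756452798843384) 108.34379768443068
```

Request:
drive_tool(
  travel=[
    [0.03174,-0.0107,0],
    [0.03174,-0.0107,0],
    [0.03174,-0.0107,0],
    [0.03174,-0.0107,0],
    [0.03174,-0.0107,0],
    [0.03174,-0.0107,0],
    [0.03174,-0.0107,0],
    [0.03174,-0.0107,0],
    [0.03174,-0.0107,0],
    [0.03174,-0.0107,0],
    [0.03174,-0.0107,0],
    [0.03174,-0.0107,0],
    [0.03174,-0.0107,0],
    [0.03174,-0.0107,0],
    [0,0,0.016],
    [0,0,0.016],
    [0,0,0.016],
    [0,0,0.016],
    [0,0,0.016],
    [0,0,0],
  ],
  spin=[0,0,0,0,0,0,0,0,0,0,0,0,0,0,0.146,0.146,0.146,0.146,0.146,0],
  fingers=[100,100,100,100,100,100,100,100,100,100,100,100,100,100,100,100,100,100,100,100],
)

```text
clock: 2.6
eef_pos: [547.8, -381.6, 149.5]
ee_rot: [3.141, 0.004, -0.493]
ft_force: [-0.0, 0.9, 0.0]
grip_width: 85.5
grasp_force: 0.0
```

Run:
```python
from h import *
plan(548.8,-382,20,-.492)
c=camera("wrist");cv2.imwrite("pics/w1.png",c["frame"][...,::-1]);W=cloud(c);z=W[...,2]
print(c["origin"],c["orientation"])
hsv=cv2.cvtColor(c["frame"],cv2.COLOR_RGB2HSV)
m=((z>12)&(z<28)).astype(np.uint8); m=cv2.morphologyEx(m,cv2.MORPH_OPEN,np.ones((3,3)))
k,l,st,_=cv2.connectedComponentsWithStats(m)
for i in range(1,k):
    if st[i,4]>1500: print(st[i],cv2.minAreaRect(W[l==i][:,:2].astype(np.float32)),np.median(W[l==i][:,2]))
```

```text
t 2.6 pos [ 547.8 -381.6  149.5] rot [ 3.141  0.004 -0.493] F [-0.   0.9  0. ] grip 85.5 0.0
travel before spin (mm) [ 1.500e+00 -1.000e-01  1.295e+02] | spin -0.001 | travel after spin [ 1.500e+00 -1.000e-01  1.295e+02]
[ 618.97931995 -419.21292962  290.87555398] [ 2.82302759e+00 -9.86474945e-04 -2.06418918e+00]
[  45   48  146   62 3776] ((696.643798828125, -317.9354553222656), (115.43737030029297, 20.155866622924805), 47.204463958740234) 15.180844522046641
[ 239  124   72  131 8817] ((554.061767578125, -383.7117004394531), (60.19346237182617, 119.46028900146484), 61.56353759765625) 19.082836475301292
[   9  270   99   70 3710] ((545.990478515625, -130.23434448242188), (78.26887512207031, 62.28694152832031), 9.249092102050781) 18.954517500300113
```

View pics/w1.png

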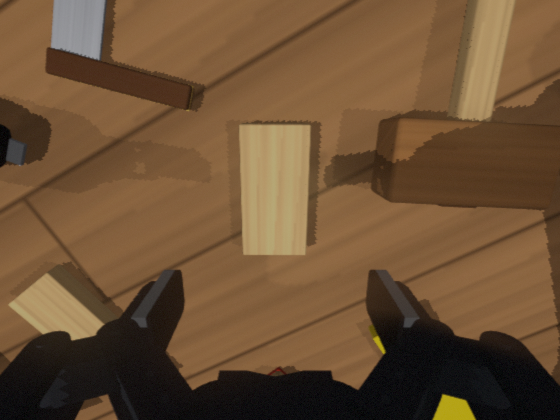

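The wrist view shows the blank centred between the fingers at (275,190), clear of the mallet at (380,160). I descend with the fingers slightly closed, then feel for the bench.

Request:
drive_tool(
  travel=[
    [0.0035,0,0.025],
    [0,0,0.03],
    [0,0,0.03],
    [0,0,0.025],
    [0,0,0.015],
    [0,0,0.01],
    [0,0,0.005],
    [0,0,0],
    [0,0,0],
  ],
  spin=[0,0,0,0,0,0,0,0,0],
  fingers=[86,86,86,86,86,86,86,86,86],
  force=35,
)

```text
clock: 3.78
eef_pos: [552.5, -384.5, 12.0]
ee_rot: [3.141, -0.001, -0.494]
ft_force: [-0.2, 0.1, -0.3]
grip_width: 73.3
grasp_force: 0.0
```

Run:
```python
from h import *
plan(551,-383,4,-.492)
c=camera("wrist");cv2.imwrite("pics/w2.png",c["frame"][...,::-1])
```

```text
t 3.77 pos [ 552.5 -384.5   12. ] rot [ 3.141e+00 -1.000e-03 -4.940e-01] F [-0.2  0.1 -0.3] grip 73.3 0.0
travel before spin (mm) [-2.  -0.6  8. ] | spin -0.002 | travel after spin [-2.  -0.6  8. ]
```

View pics/w2.png

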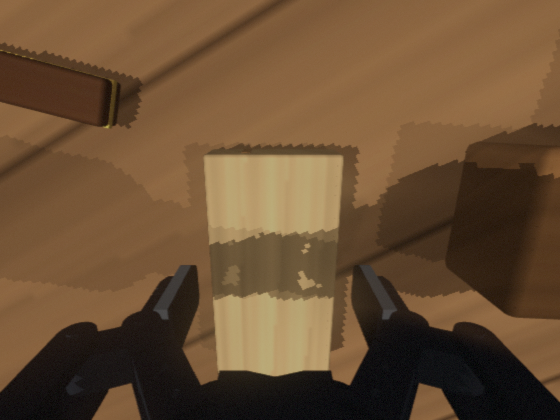

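The fingers straddle the blank at (275,265) with an equal gap on each side. I go down to feel the bench.

Request:
drive_tool(
  travel=[
    [-0.001,-0.0005,0.004],
    [0,0,0.003],
    [0,0,0.002],
    [0,0,0],
    [0,0,0],
  ],
  spin=[0,0,0,0,0],
  fingers=[86,86,86,86,86],
)

```text
clock: 4.45
eef_pos: [551.4, -383.4, 2.3]
ee_rot: [3.142, -0.0, -0.494]
ft_force: [0.3, -0.6, -0.4]
grip_width: 73.7
grasp_force: 0.0
```

Request:
drive_tool(
  travel=[
    [0,0,0.0015],
    [0,0,0.0015],
    [0,0,0],
  ],
  spin=[0,0,0],
  fingers=[86,86,86],
)

```text
clock: 4.82
eef_pos: [551.2, -383.2, -0.9]
ee_rot: [3.142, 0.0, -0.494]
ft_force: [-0.3, -0.1, 0.7]
grip_width: 73.6
grasp_force: 0.0
```

Request:
drive_tool(
  travel=[
    [0,0,0.0015],
    [0,0,0.0015],
    [0,0,0],
  ],
  spin=[0,0,0],
  fingers=[86,86,86],
)

```text
clock: 5.2
eef_pos: [551.2, -383.2, -3.9]
ee_rot: [-3.142, 0.0, -0.494]
ft_force: [0.8, -0.2, -1.0]
grip_width: 73.4
grasp_force: 0.0
```

Tips are still clear of the bench. I raise 1 mm, because closing swings the tips down, then grip.

Request:
drive_tool(
  travel=[
    [0,0,-0.001],
    [0,0,0],
    [0,0,0],
    [0,0,0],
    [0,0,0],
    [0,0,0],
    [0,0,0],
    [0,0,0],
  ],
  spin=[0,0,0,0,0,0,0,0],
  fingers=[60,60,60,60,60,60,60,60],
  force=40,
)

```text
clock: 6.2
eef_pos: [551.4, -383.3, -2.6]
ee_rot: [3.142, -0.0, -0.494]
ft_force: [-0.3, -0.1, 1.3]
grip_width: 59.2
grasp_force: 45.5
```

Request:
drive_tool(
  travel=[
    [0,0,-0.002],
    [0,0,-0.005],
    [0,0,-0.01],
    [0,0,-0.02],
    [0,0,-0.02],
    [0,0,0],
    [0,0,0],
  ],
  spin=[0,0,0,0,0,0,0],
  fingers=[60,60,60,60,60,60,60],
)

```text
clock: 7.08
eef_pos: [551.2, -383.1, 54.3]
ee_rot: [-3.142, 0.0, -0.494]
ft_force: [0.3, -0.9, -1.3]
grip_width: 59.0
grasp_force: 45.3
```

Run:
```python
from h import *
plan(452,372,280,.08)
c=camera("wrist");cv2.imwrite("pics/w3.png",c["frame"][...,::-1])
```

```text
t 7.08 pos [ 551.2 -383.1   54.3] rot [-3.142  0.    -0.494] F [ 0.3 -0.9 -1.3] grip 59.0 45.344712138175964
travel before spin (mm) [-445.5 -617.8 -225.6] | spin -0.574 | travel after spin [ -38.6 -760.7 -225.6]
```

View pics/w3.png

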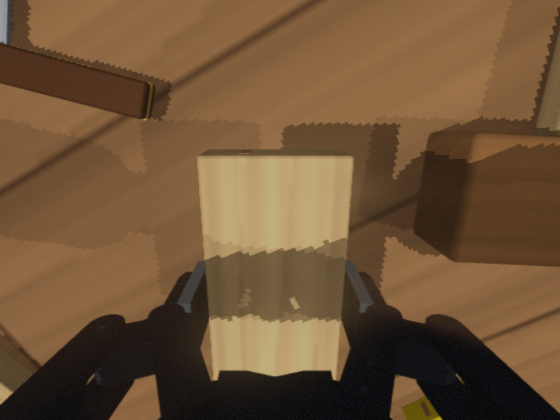

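Gripped well: the blank's front edge is at row 155, square to the pads. Lifting, turning and crossing to the short pile.

Request:
drive_tool(
  travel=[
    [0,0,-0.045],
    [0,0,-0.045],
    [0,0,-0.045],
    [0,0,-0.045],
    [0,0,0],
  ],
  spin=[-0.1435,-0.1435,-0.1435,-0.1435,0],
  fingers=[60,60,60,60,60],
)

```text
clock: 7.75
eef_pos: [553.1, -384.6, 237.8]
ee_rot: [3.138, -0.005, 0.08]
ft_force: [0.3, -0.4, -0.8]
grip_width: 59.1
grasp_force: 45.4
```

Request:
drive_tool(
  travel=[
    [0.003,-0.024,0],
    [0.0034,-0.047,0],
    [0.0034,-0.047,0],
    [0.0034,-0.047,0],
    [0.0034,-0.047,0],
    [0.0034,-0.047,0],
    [0.0034,-0.047,0],
    [0.0034,-0.047,0],
    [0.0034,-0.047,0],
    [0.0034,-0.047,0],
    [0.0034,-0.047,0],
    [0.0034,-0.047,0],
    [0.0034,-0.047,0],
    [0.0034,-0.047,0],
    [0.0034,-0.047,0],
    [0.0034,-0.047,0],
    [0.003,-0.024,0],
    [0,0,0],
    [0,0,0],
  ],
  spin=[0,0,0,0,0,0,0,0,0,0,0,0,0,0,0,0,0,0,0],
  fingers=[60,60,60,60,60,60,60,60,60,60,60,60,60,60,60,60,60,60,60],
)

```text
clock: 10.12
eef_pos: [547.3, 370.5, 232.9]
ee_rot: [3.139, 0.002, 0.079]
ft_force: [0.1, -1.2, -0.5]
grip_width: 59.3
grasp_force: 45.3
```

Run:
```python
from h import *
plan(545,372,140,.08)
c=camera("wrist");W=cloud(c);z=W[...,2]
T=telemetry.observe();P=(W-T["eef_pos"])@rot(T["ee_rot"])
# blank in tool frame: centre columns
for u in (230,275,320):
    col=P[:,u]; ok=(col[:,2]>-35)&(col[:,2]<0)&(col[:,0]>20)
    print(u,"front edge x tool",np.nanmax(np.where(ok,col[:,0],np.nan)),np.nanmedian(col[ok,2]))
# short pile in world
m=((z>98)&(z<122)).astype(np.uint8);k,l,st,_=cv2.connectedComponentsWithStats(m)
for i in range(1,k):
    if st[i,4]>800:print(st[i],cv2.minAreaRect(W[l==i][:,:2].astype(np.float32)),np.median(W[l==i][:,2]))
cv2.imwrite("pics/w4.png",c["frame"][...,::-1])
```

```text
t 10.12 pos [547.3 370.5 232.9] rot [3.139e+00 2.000e-03 7.900e-02] F [ 0.1 -1.2 -0.5] grip 59.3 45.292280316352844
travel before spin (mm) [-1.9 -1.9 92.9] | spin -0.001 | travel after spin [-1.9 -1.9 92.9]
230 front edge x tool 62.51732235199636 -21.22277077601199
275 front edge x tool 62.43944949443258 -21.26362412187541
320 front edge x tool 62.594144130374424 -21.27282713958339
[507 291  53  31 810] ((468.0171203613281, 104.96304321289062), (17.759981155395508, 51.16606140136719), 16.66716194152832) 109.56885629596502
```

View pics/w4.png

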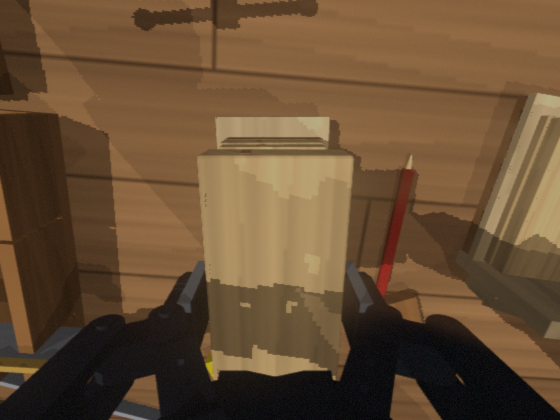

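Run:
```python
from h import *
c=camera("wrist");W=cloud(c);z=W[...,2]
m=((z>22)&(z<40)).astype(np.uint8);m[:110]=0;m[150:]=0;m[:,:205]=0;m[:,345:]=0
p=W[m>0];print(len(p),np.median(p[:,2]),cv2.minAreaRect(p[:,:2].astype(np.float32)))
c=camera("top");W=cloud(c);z=W[...,2]
m=np.zeros(z.shape,bool);m[200:250,95:165]=1;m&=(z>130)&(z<165);p=W[m]
vx=cv2.fitLine(p[:,:2].astype(np.float32),cv2.DIST_L2,0,.01,.01).ravel();print(len(p),vx,np.median(p[:,:2],0))
c0=dict(np.load("top0.npz"));W=cloud(c0);z=W[...,2]
m=np.zeros(z.shape,bool);m[180:228,105:140]=1;m&=(z>95)&(z<125);p=W[m];k=cv2.minAreaRect(p[:,:2].astype(np.float32));print(k)
# row-wise left edge of pile top
for v in range(192,210,4):
    r=W[v,100:160];ok=(r[:,2]>98)&(r[:,2]<120);print(np.round(r[ok][[0,-1]],0).tolist())
for nm,(u0,u1,v0,v1) in {"L":(195,260,215,260),"S":(95,165,200,250)}.items():
    m=np.zeros(z.shape,bool);m[v0:v1,u0:u1]=1;m&=(z>130)&(z<165);p=W[m]
    print(nm,cv2.fitLine(p[:,:2].astype(np.float32),cv2.DIST_L2,0,.01,.01).ravel(),np.mean(p[:,:2],0))
```

```text
2578 29.06030067612852 ((601.2088623046875, 377.3785095214844), (32.19862365722656, 120.17215728759766), 4.417961597442627)
104 [ 3.8626194e-02 -9.9925375e-01  4.6504153e+02  3.2958173e+02] [464.38352258 328.75317441]
((533.4323120117188, 377.0461120605469), (116.35050201416016, 85.51163482666016), 1.4039946794509888)
[[589.0, 409.0, 103.0], [589.0, 333.0, 100.0]]
[[574.0, 418.0, 114.0], [576.0, 333.0, 101.0]]
[[562.0, 419.0, 107.0], [563.0, 331.0, 106.0]]
[[549.0, 419.0, 109.0], [549.0, 329.0, 111.0]]
[[537.0, 418.0, 108.0], [538.0, 329.0, 99.0]]
L [7.8333348e-02 9.9692720e-01 4.5267587e+02 6.6460594e+01] [452.67585908  66.4605913 ]
S [ 8.0992416e-02 -9.9671471e-01  4.6180896e+02  3.6587149e+02] [461.8089498  365.87148314]
```

Cradle line confirmed by two views (y≈372 at x≈533, yaw 0.08). Lowering about 15 mm clear of the stop.

Request:
drive_tool(
  travel=[
    [-0.002,-0.0027,0.01],
    [0,0,0.025],
    [0,0,0.03],
    [0,0,0.025],
    [0,0,0.015],
    [0,0,0.008],
    [0,0,0.005],
    [0,0,0],
    [0,0,0],
  ],
  spin=[0,0,0,0,0,0,0,0,0],
  fingers=[60,60,60,60,60,60,60,60,60],
)

```text
clock: 11.4
eef_pos: [546.3, 374.7, 117.0]
ee_rot: [-3.141, -0.001, 0.08]
ft_force: [0.1, -0.7, -0.7]
grip_width: 59.1
grasp_force: 45.3
```

Request:
drive_tool(
  travel=[
    [0,0,0.001],
    [0,0,0.001],
    [0,0,0.001],
    [0,0,0],
  ],
  spin=[0,0,0,0],
  fingers=[60,60,60,60],
)

```text
clock: 11.9
eef_pos: [545.8, 374.3, 113.1]
ee_rot: [3.141, 0.0, 0.08]
ft_force: [-0.8, 0.1, -0.6]
grip_width: 59.0
grasp_force: 45.3
```

Request:
drive_tool(
  travel=[
    [0,0,0.001],
    [0,0,0.001],
    [0,0,0],
  ],
  spin=[0,0,0],
  fingers=[60,60,60],
)

```text
clock: 12.28
eef_pos: [545.8, 374.3, 111.1]
ee_rot: [3.141, 0.0, 0.08]
ft_force: [0.1, 0.2, -0.1]
grip_width: 59.4
grasp_force: 45.3
```

Request:
drive_tool(
  travel=[
    [0,0.0012,0.001],
    [0,0,0.001],
    [0,0,0],
  ],
  spin=[0,0,0],
  fingers=[60,60,60],
)

```text
clock: 12.65
eef_pos: [546.0, 373.1, 109.2]
ee_rot: [3.141, 0.0, 0.08]
ft_force: [0.2, 0.0, 0.2]
grip_width: 59.4
grasp_force: 45.3
```

Request:
drive_tool(
  travel=[
    [0,0,0.001],
    [0,0,0.001],
    [0,0,0],
  ],
  spin=[0,0,0],
  fingers=[60,60,60],
)

```text
clock: 13.02
eef_pos: [545.9, 373.2, 107.2]
ee_rot: [3.141, 0.0, 0.08]
ft_force: [0.7, -0.4, -0.5]
grip_width: 59.0
grasp_force: 45.3
```

Request:
drive_tool(
  travel=[
    [0,0,0.001],
    [0,0,0],
  ],
  spin=[0,0],
  fingers=[60,60],
)

```text
clock: 13.28
eef_pos: [546.0, 373.2, 106.2]
ee_rot: [3.141, 0.0, 0.08]
ft_force: [-0.1, -1.0, -0.7]
grip_width: 59.2
grasp_force: 45.3
```

Request:
drive_tool(
  travel=[
    [0,0,0.001],
    [0,0,0],
  ],
  spin=[0,0],
  fingers=[60,60],
)

```text
clock: 13.52
eef_pos: [546.0, 373.2, 105.2]
ee_rot: [3.142, 0.0, 0.08]
ft_force: [0.8, 0.1, 0.6]
grip_width: 59.1
grasp_force: 45.4
```

Request:
drive_tool(
  travel=[
    [0,0,0.001],
    [0,0,0],
  ],
  spin=[0,0],
  fingers=[60,60],
)

```text
clock: 13.78
eef_pos: [546.1, 373.3, 105.0]
ee_rot: [3.142, -0.0, 0.08]
ft_force: [-2.3, -1.9, 4.6]
grip_width: 59.2
grasp_force: 46.1
```

Request:
drive_tool(
  travel=[
    [0,0,0.001],
    [0,0,0],
  ],
  spin=[0,0],
  fingers=[60,60],
)

```text
clock: 14.02
eef_pos: [546.2, 373.3, 104.9]
ee_rot: [3.141, -0.0, 0.08]
ft_force: [-4.2, -2.3, 11.1]
grip_width: 59.1
grasp_force: 46.8
```

Contact at TCP z≈105 with a soft ~6 N/mm response. I lift slightly and slide toward the stop until I feel it.

Request:
drive_tool(
  travel=[
    [0,0,-0.003],
    [-0.004,0,0],
    [-0.005,0,0],
    [-0.003,0,0],
    [0,0,0],
  ],
  spin=[0,0,0,0,0],
  fingers=[60,60,60,60,60],
)

```text
clock: 14.65
eef_pos: [533.7, 372.3, 106.2]
ee_rot: [3.141, 0.0, 0.08]
ft_force: [0.1, -0.7, -0.5]
grip_width: 58.8
grasp_force: 45.3
```

Request:
drive_tool(
  travel=[
    [-0.001,0,0],
    [-0.001,0,0],
    [0,0,0],
  ],
  spin=[0,0,0],
  fingers=[60,60,60],
)

```text
clock: 15.02
eef_pos: [533.1, 372.1, 106.5]
ee_rot: [-3.141, -0.002, 0.079]
ft_force: [3.6, 0.6, -1.8]
grip_width: 59.4
grasp_force: 45.1
```

Request:
drive_tool(
  travel=[
    [-0.001,0,0],
    [-0.001,0,0],
    [0,0,0],
  ],
  spin=[0,0,0],
  fingers=[60,60,60],
)

```text
clock: 15.4
eef_pos: [533.2, 372.1, 106.9]
ee_rot: [-3.14, -0.006, 0.079]
ft_force: [8.9, 1.8, -5.4]
grip_width: 59.0
grasp_force: 44.8
```

Stop felt at TCP x≈533.2. I back off to a gap of about 0.8 mm, set down and release.

Request:
drive_tool(
  travel=[
    [0.004,0,0],
    [0,0,0],
    [0,0,0.001],
    [0,0,0.001],
    [0,0,0],
  ],
  spin=[0,0,0,0,0],
  fingers=[60,60,60,60,60],
)

```text
clock: 16.02
eef_pos: [533.4, 372.4, 105.0]
ee_rot: [3.141, 0.001, 0.08]
ft_force: [-2.4, -1.8, 7.2]
grip_width: 59.2
grasp_force: 46.2
```

Request:
drive_tool(
  travel=[
    [0,0,0],
    [0,0,0],
    [0,0,0],
    [0,0,-0.001],
    [0,0,-0.003],
    [0,0,-0.02],
    [0,0,-0.045],
    [0,0,-0.045],
    [0,0,-0.03],
    [0,0,0],
  ],
  spin=[0,0,0,0,0,0,0,0,0,0],
  fingers=[78,85,95,95,95,95,95,95,95,95],
)

```text
clock: 17.27
eef_pos: [535.6, 373.6, 252.9]
ee_rot: [-3.138, -0.006, 0.08]
ft_force: [-0.3, -0.2, -0.7]
grip_width: 80.9
grasp_force: 0.0
```

Run:
```python
from h import *
plan(498,-136,150,.162)
c=camera("wrist");W=cloud(c);z=W[...,2]
m=((z>118)&(z<138)).astype(np.uint8);k,l,st,_=cv2.connectedComponentsWithStats(m)
for i in range(1,k):
    if st[i,4]>800:print(st[i],cv2.minAreaRect(W[l==i][:,:2].astype(np.float32)),np.median(W[l==i][:,2]))
cv2.imwrite("pics/w5.png",c["frame"][...,::-1])
```

```text
t 17.27 pos [535.6 373.6 252.9] rot [-3.138 -0.006  0.08 ] F [-0.3 -0.2 -0.7] grip 80.9 0.0
travel before spin (mm) [-78.7 505.4 100.5] | spin -0.082 | travel after spin [-119.9  497.3  100.5]
[ 212  132  131  140 9962] ((535.54443359375, 372.1593017578125), (121.96192169189453, 119.07950592041016), 4.619640827178955) 126.94106770898719
```

View pics/w5.png

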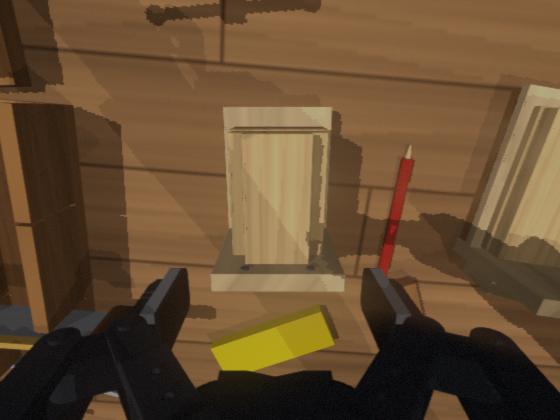

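The short blank lies centred on its pile (cols 243–311, base centre 277) and against the stop. Now the long blank; I add about 4.5 mm in x for the camera bias that contact revealed.

Request:
drive_tool(
  travel=[
    [0,0,0],
    [-0.0106,0.0453,0],
    [-0.0106,0.0453,0],
    [-0.0106,0.0453,0],
    [-0.0106,0.0453,0],
    [-0.0106,0.0453,0],
    [-0.0106,0.0453,0],
    [-0.0106,0.0453,0],
    [-0.0106,0.0453,0],
    [-0.0106,0.0453,0],
    [-0.0106,0.0453,0],
    [-0.0106,0.0453,0],
    [0,0,0.03],
    [0,0,0.04],
    [0,0,0.03],
    [0,0,0],
    [0,0,0],
  ],
  spin=[-0.082,0,0,0,0,0,0,0,0,0,0,0,0,0,0,0,0],
  fingers=[86,86,86,86,86,86,86,86,86,86,86,86,86,86,86,86,86],
)

```text
clock: 19.45
eef_pos: [499.7, -138.4, 149.0]
ee_rot: [3.141, -0.001, 0.162]
ft_force: [0.2, 0.0, 0.5]
grip_width: 73.5
grasp_force: 0.0
```

Run:
```python
from h import *
plan(500.4,-136.5,-2.9,.162)
c=camera("wrist");W=cloud(c);z=W[...,2]
m=((z>12)&(z<28)).astype(np.uint8);k,l,st,_=cv2.connectedComponentsWithStats(m)
for i in range(1,k):
    if st[i,4]>2500:print(st[i],cv2.minAreaRect(W[l==i][:,:2].astype(np.float32)),np.median(W[l==i][:,2]))
```

```text
t 19.45 pos [ 499.7 -138.4  149. ] rot [ 3.141e+00 -1.000e-03  1.620e-01] F [0.2 0.  0.5] grip 73.5 0.0
travel before spin (mm) [  0.9  -1.8 151.9] | spin -0.0 | travel after spin [  0.9  -1.8 151.9]
[  237   100    74   184 12376] ((500.5424499511719, -137.00057983398438), (168.93991088867188, 60.22043991088867), 9.284059524536133) 19.122447624331812
```

Wrist view agrees (500.5, −137.0, yaw 0.162). Descend and grip.

Request:
drive_tool(
  travel=[
    [0.001,-0.0015,0.025],
    [0,0,0.03],
    [0,0,0.03],
    [0,0,0.03],
    [0,0,0.018],
    [0,0,0.01],
    [0,0,0.005],
    [0,0,0],
    [0,0,0.002],
    [0,0,0],
  ],
  spin=[0,0,0,0,0,0,0,0,0,0],
  fingers=[86,86,86,86,86,86,86,86,86,86],
  force=50,
)

```text
clock: 20.75
eef_pos: [500.2, -136.8, -1.4]
ee_rot: [3.141, -0.0, 0.162]
ft_force: [-0.4, 0.3, 0.8]
grip_width: 73.2
grasp_force: 0.0
```

Request:
drive_tool(
  travel=[
    [0,0,0.0015],
    [0,0,0],
    [0,0,0],
    [0,0,0],
    [0,0,0],
    [0,0,0],
    [0,0,0],
    [0,0,0],
    [0,0,0],
  ],
  spin=[0,0,0,0,0,0,0,0,0],
  fingers=[60,60,60,60,60,60,60,60,60],
  force=50,
)

```text
clock: 21.88
eef_pos: [500.3, -136.8, -2.4]
ee_rot: [3.141, -0.0, 0.162]
ft_force: [-2.4, 0.1, 10.3]
grip_width: 59.1
grasp_force: 52.8
```

Request:
drive_tool(
  travel=[
    [0,0,-0.002],
    [0,0,-0.008],
    [0,0,-0.03],
    [0,0,-0.045],
    [0,0,-0.045],
    [0,0,-0.045],
    [0,0,-0.035],
    [0,0,0],
    [0,0,0],
  ],
  spin=[0,0,0,0,0.121,0.121,0,0,0],
  fingers=[60,60,60,60,60,60,60,60,60],
)

```text
clock: 23.0
eef_pos: [499.1, -136.5, 205.9]
ee_rot: [-3.141, 0.002, -0.08]
ft_force: [-0.6, 0.1, -2.2]
grip_width: 58.8
grasp_force: 54.9
```

Run:
```python
from h import *
plan(567,57.7,210,-.08)
```

```text
t 23.0 pos [ 499.1 -136.5  205.9] rot [-3.141e+00  2.000e-03 -8.000e-02] F [-0.6  0.1 -2.2] grip 58.8 54.91227865219116
travel before spin (mm) [  52.2 -199.    -4.1] | spin -0.0 | travel after spin [  52.2 -199.    -4.1]
```

Request:
drive_tool(
  travel=[
    [0.008,-0.03,0],
    [0.01,-0.04,0],
    [0.012,-0.045,0],
    [0.012,-0.045,0],
    [0.01,-0.039,0],
    [0,0,0],
    [0,0,0],
  ],
  spin=[0,0,0,0,0,0,0],
  fingers=[60,60,60,60,60,60,60],
)

```text
clock: 23.88
eef_pos: [566.6, 56.6, 205.1]
ee_rot: [3.14, 0.003, -0.08]
ft_force: [0.6, 0.1, -2.3]
grip_width: 58.8
grasp_force: 54.8
```

Run:
```python
from h import *
plan(567,57.7,75,-.08)
c=camera("wrist");W=cloud(c);z=W[...,2]
T=telemetry.observe();P=(W-T["eef_pos"])@rot(T["ee_rot"])
for u in (250,275,300):
    col=P[:,u]; ok=(col[:,2]>-35)&(col[:,2]<0)&(col[:,0]>20)
    print(u,"front edge x tool",np.nanmax(np.where(ok,col[:,0],np.nan)),np.nanmedian(col[ok,2]))
cv2.imwrite("pics/w6.png",c["frame"][...,::-1])
m=((z>20)&(z<40)).astype(np.uint8);k,l,st,_=cv2.connectedComponentsWithStats(m)
for i in range(1,k):
    if st[i,4]>600:print(st[i],cv2.minAreaRect(W[l==i][:,:2].astype(np.float32)),np.median(W[l==i][:,2]))
```

```text
t 23.88 pos [566.6  56.6 205.1] rot [ 3.14e+00  3.00e-03 -8.00e-02] F [ 0.6  0.1 -2.3] grip 58.8 54.835535287857056
travel before spin (mm) [  0.7  -1.3 130.1] | spin -0.0 | travel after spin [  0.7  -1.3 130.1]
250 front edge x tool 84.99491330957574 -20.849362131382655
275 front edge x tool 84.94746109013465 -20.944502024295033
300 front edge x tool 84.98793953855618 -20.979965332360273
[488   0  47  37 733] ((703.394287109375, -161.0902862548828), (45.200172424316406, 5.026190757751465), 44.13465881347656) 30.153029397027012
[   0  154   71  144 3191] ((542.273681640625, 319.52093505859375), (159.82302856445312, 18.10015106201172), 5.000568866729736) 29.188264659209494
[ 516  325   44   76 2559] ((304.1533203125, -263.6987609863281), (110.99360656738281, 52.40186309814453), 12.544713973999023) 29.32687602815298
```

View pics/w6.png

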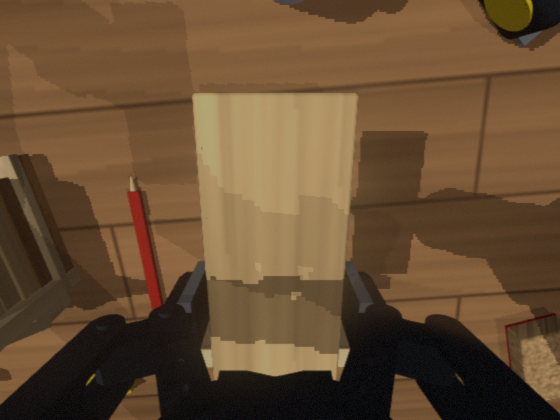

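Blank hides the pile; its front edge is at +85 mm, so it is centred in the grip. The stop shows at (203–350, 350), centred on the blank. Lowering to feel the pile.

Request:
drive_tool(
  travel=[
    [0.0005,-0.0013,0.02],
    [0,0,0.03],
    [0,0,0.03],
    [0,0,0.03],
    [0,0,0.018],
    [0,0,0.007],
    [0,0,0],
    [0,0,0],
  ],
  spin=[0,0,0,0,0,0,0,0],
  fingers=[60,60,60,60,60,60,60,60],
)

```text
clock: 24.92
eef_pos: [569.2, 58.8, 72.8]
ee_rot: [-3.141, -0.002, -0.08]
ft_force: [0.2, -0.5, -1.4]
grip_width: 58.7
grasp_force: 54.8
```

Request:
drive_tool(
  travel=[
    [0,0,0.0015],
    [0,0,0.0015],
    [0,0,0.0015],
    [0,0,0],
  ],
  spin=[0,0,0,0],
  fingers=[60,60,60,60],
)

```text
clock: 25.42
eef_pos: [568.2, 58.8, 67.1]
ee_rot: [3.141, 0.0, -0.08]
ft_force: [-0.1, -0.6, -1.6]
grip_width: 58.9
grasp_force: 54.8
```

Request:
drive_tool(
  travel=[
    [0,0,0.0015],
    [0,0,0.0015],
    [0,0,0],
  ],
  spin=[0,0,0],
  fingers=[60,60,60],
)

```text
clock: 25.8
eef_pos: [568.2, 58.7, 64.1]
ee_rot: [3.141, 0.0, -0.08]
ft_force: [-0.8, 0.0, -2.1]
grip_width: 58.7
grasp_force: 54.8
```

Request:
drive_tool(
  travel=[
    [0,0.001,0.0015],
    [0,0,0.0015],
    [0,0,0],
  ],
  spin=[0,0,0],
  fingers=[60,60,60],
)

```text
clock: 26.18
eef_pos: [568.1, 57.7, 61.1]
ee_rot: [3.142, 0.0, -0.08]
ft_force: [0.6, 0.1, -2.1]
grip_width: 58.7
grasp_force: 54.8
```

Request:
drive_tool(
  travel=[
    [0,0,0.001],
    [0,0,0.001],
    [0,0,0],
  ],
  spin=[0,0,0],
  fingers=[60,60,60],
)

```text
clock: 26.55
eef_pos: [568.2, 57.8, 59.2]
ee_rot: [3.142, 0.0, -0.08]
ft_force: [0.2, -0.2, -1.6]
grip_width: 59.0
grasp_force: 54.8
```

Request:
drive_tool(
  travel=[
    [0,0,0.001],
    [0,0,0],
  ],
  spin=[0,0],
  fingers=[60,60],
)

```text
clock: 26.8
eef_pos: [568.3, 57.8, 58.2]
ee_rot: [-3.142, 0.0, -0.08]
ft_force: [-0.3, 0.7, -2.4]
grip_width: 58.7
grasp_force: 54.8
```

Request:
drive_tool(
  travel=[
    [0,0,0.001],
    [0,0,0],
  ],
  spin=[0,0],
  fingers=[60,60],
)

```text
clock: 27.05
eef_pos: [568.4, 57.8, 58.0]
ee_rot: [3.142, -0.0, -0.08]
ft_force: [-1.6, 0.1, 6.3]
grip_width: 59.1
grasp_force: 55.9
```

Request:
drive_tool(
  travel=[
    [0,0,0.001],
    [0,0,0],
  ],
  spin=[0,0],
  fingers=[60,60],
)

```text
clock: 27.3
eef_pos: [568.5, 57.8, 57.9]
ee_rot: [3.141, -0.0, -0.08]
ft_force: [-5.9, -0.4, 14.6]
grip_width: 58.9
grasp_force: 56.9
```

Request:
drive_tool(
  travel=[
    [0,0,0.001],
    [0,0,0],
  ],
  spin=[0,0],
  fingers=[60,60],
)

```text
clock: 27.55
eef_pos: [568.6, 57.8, 57.7]
ee_rot: [3.141, -0.0, -0.08]
ft_force: [-7.7, -1.2, 23.0]
grip_width: 58.9
grasp_force: 58.0
```

Contact at TCP z≈58. Lift and slide to the stop.

Request:
drive_tool(
  travel=[
    [0,0,-0.002],
    [0,0,-0.002],
    [-0.004,0,0],
    [-0.004,0,0],
    [-0.003,0,0],
    [0,0,0],
  ],
  spin=[0,0,0,0,0,0],
  fingers=[60,60,60,60,60,60],
)

```text
clock: 28.3
eef_pos: [556.9, 58.7, 59.1]
ee_rot: [3.142, 0.0, -0.08]
ft_force: [0.2, -0.6, -2.8]
grip_width: 59.0
grasp_force: 54.8
```

Request:
drive_tool(
  travel=[
    [-0.001,0,0],
    [-0.001,0,0],
    [0,0,0],
  ],
  spin=[0,0,0],
  fingers=[60,60,60],
)

```text
clock: 28.68
eef_pos: [555.3, 58.8, 59.3]
ee_rot: [3.142, 0.0, -0.08]
ft_force: [0.4, -0.6, -2.2]
grip_width: 58.8
grasp_force: 54.8
```

Request:
drive_tool(
  travel=[
    [-0.001,0,0],
    [-0.001,0,0],
    [0,0,0],
  ],
  spin=[0,0,0],
  fingers=[60,60,60],
)

```text
clock: 29.05
eef_pos: [553.2, 59.0, 59.3]
ee_rot: [3.142, 0.0, -0.08]
ft_force: [0.7, -0.5, -2.4]
grip_width: 58.7
grasp_force: 54.8
```

Request:
drive_tool(
  travel=[
    [-0.001,0,0],
    [-0.0005,0,0],
    [0,0,0],
  ],
  spin=[0,0,0],
  fingers=[60,60,60],
)

```text
clock: 29.42
eef_pos: [551.8, 59.1, 59.3]
ee_rot: [3.142, 0.0, -0.08]
ft_force: [0.2, -0.5, -2.7]
grip_width: 58.7
grasp_force: 54.8
```

Request:
drive_tool(
  travel=[
    [-0.001,0,0],
    [-0.0005,0,0],
    [0,0,0],
  ],
  spin=[0,0,0],
  fingers=[60,60,60],
)

```text
clock: 29.8
eef_pos: [551.3, 59.2, 59.6]
ee_rot: [-3.141, -0.002, -0.08]
ft_force: [2.9, -0.2, -3.4]
grip_width: 59.0
grasp_force: 54.8
```

Request:
drive_tool(
  travel=[
    [0.0018,0,0],
    [0,0,0],
    [0,0,0.001],
    [0,0,0.001],
    [0,0,0],
  ],
  spin=[0,0,0,0,0],
  fingers=[60,60,60,60,60],
)

```text
clock: 30.42
eef_pos: [551.7, 59.1, 58.0]
ee_rot: [3.141, 0.001, -0.08]
ft_force: [-4.2, -0.7, 8.6]
grip_width: 59.0
grasp_force: 56.2
```

Request:
drive_tool(
  travel=[
    [0,0,0],
    [0,0,0],
    [0,0,0],
    [0,0,-0.001],
    [0,0,-0.003],
    [0,0,-0.02],
    [0,0,-0.045],
    [0,0,-0.045],
    [0,0,-0.045],
    [0,0,-0.03],
    [0,0,0],
    [0,0,0],
  ],
  spin=[0,0,0,0,0,0,0,0,0,0,0,0],
  fingers=[78,85,95,95,95,95,95,95,95,95,95,95],
)

```text
clock: 31.92
eef_pos: [551.6, 59.0, 245.6]
ee_rot: [3.141, 0.001, -0.08]
ft_force: [1.0, -0.1, -0.9]
grip_width: 81.3
grasp_force: 0.0
```

Run:
```python
from h import *
plan(567,57.7,75,-.08)
c=camera("wrist");cv2.imwrite("pics/w7.png",c["frame"][...,::-1])
W=cloud(c);z=W[...,2]
for nm,m in (("blank",(z>73)&(z<90)),("stop",(z>135)&(z<155)),("base",(z>22)&(z<40))):
    m=m.astype(np.uint8);m[:,:190]=0;m[:,370:]=0;k,l,st,_=cv2.connectedComponentsWithStats(m);i=1+np.argmax(st[1:,4])
    print(nm,st[i],cv2.minAreaRect(W[l==i][:,:2].astype(np.float32)),np.median(W[l==i][:,2]))
```

```text
t 31.93 pos [551.6  59.  245.6] rot [ 3.141e+00  1.000e-03 -8.000e-02] F [ 1.  -0.1 -0.9] grip 81.3 0.0
travel before spin (mm) [ 15.7  -0.  170.6] | spin -0.0 | travel after spin [ 15.7  -0.  170.6]
blank [  219   101   114   173 10710] ((550.8600463867188, 58.657283782958984), (119.72437286376953, 171.72927856445312), 85.50971984863281) 79.59859822818706
stop [ 209  295  134   25 3012] ((458.4584045410156, 65.76445007324219), (119.89379119873047, 20.599281311035156), 85.76066589355469) 143.98532330982434
base [ 218   81  114  172 5152] ((561.3426513671875, 57.87010192871094), (120.42840576171875, 192.1292724609375), 85.49069213867188) 29.081622996711758
```

View pics/w7.png

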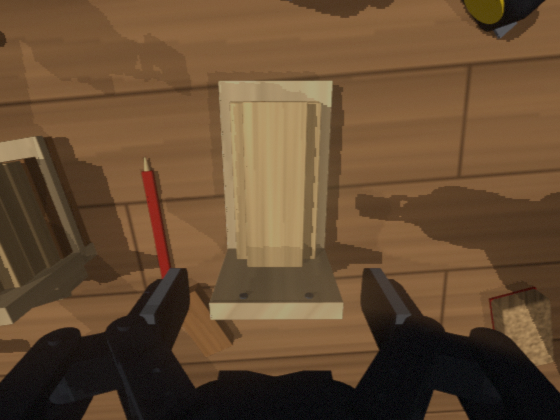

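The long blank (cols 245–308) sits centred on its pile and against the stop, and the gripper is clear. Handing in.

```bash
python3 -c "
from h import *
print(job_done())"
```

```text
the job is handed in; nothing more can be done
None
```

I set both blanks down on their own piles and released them, each about 1 mm or less from the end stop and centred on its pile to about 1 mm. I handed the job in at about 32 s; the hand-in returned no verdict.

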